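Stack the hub and the belt pulley on the stub shaft

TASK

On the engine bench a rusty timing cover lies face up with a steel stub shaft standing from it. Fit the bare aluminium flanged hub over the shaft, flange down and fully home on the cover's machined pad, then fit the red belt pulley over the same shaft, rim end down, so that it rests squarely on top of the hub. Leave the green blind end cap where it lies.

Things in the scene. Friction and masses are not known exactly. Their poses are not given: they have to be found in the camera images.
- hub: Bare aluminium flanged hub, about 180 g, loose, standing flange down: round flange 90 mm across, 8 mm thick, with six dark bolt holes; above it a plain round neck 44 mm across; 36 mm high in all. A 30 mm bore runs right through. Origin: centre of the flange's underside, on the bore's axis; z up along the neck. Grip it by the neck (8 to 36 mm above the origin).
- pulley: Red-painted belt pulley, about 240 g, loose, standing rim end down: a rim 80 mm across with a dark belt groove, 18 mm high, with a plain round neck 42 mm across above it, 46 mm high in all. A 30 mm bore runs right through, open at both ends. Origin: centre of the underside, on the bore's axis; z points up along the neck. Grip it by the neck (18 to 46 mm above the origin).
- blind_cap: Green-painted blind end cap, 300 g, loose, to be left alone: flange 84 mm across and 8 mm thick, neck 46 mm across, 37 mm high in all, closed top without a bore. Origin: centre of the flange's underside; z up.
- spigot_seat (a point): Foot of the upright steel stub shaft, on its axis, level with the aluminium pad (100 mm across, 36 mm above the bench) the hub seats on; z up. Shaft: 22 mm across for 48 mm above this point, then tapering to a 10 mm tip at 60 mm; 24 mm stands out of the seated hub. Shaft and round rust-brown cover (26 mm high beside the pad, five lugs reaching 96 mm from the axis) are fixed to the bench.
Not all that is in view belongs to the job. Of the things like the pulley, leave any that is blue; of the rest the larger one is meant.

How it is judged:
By the outcome, as a careful person would: the job done as asked, in the order asked, and still so for the second after the job is handed in, with the robot touching nothing.
It also fails if it takes over 53 s, if anything falls off the work surface, if the arm or the gripper's body presses on something with over 40 N, if the wrist force passes 120 N, or if a joint passes its speed limit or range.

ROBOT

A 7-joint arm with a two-finger parallel gripper is mounted at the origin on the work surface. World frame = base frame: x ahead of the robot, y to its left, z up, the work surface at z = 0. Lengths are in mm, angles in rad, forces in N, time in s.
With the tool pointing down it reaches from about 425 to 875 mm from the base axis. Payload 8.4 kg.
Tool frame: the origin (TCP) lies at the centre of the arm's flange, where the gripper is bolted on; the fingertips stand 182 mm ahead of it and the grasp point (between the pads) lies 164 mm ahead of it; z points along the fingers, y is the direction in which the jaws open and shut (so a half turn about z gives the same grasp; the last joint's range is limited). The gripper opens to 87 mm and grips with 3 to 60 N. Pads are 19 mm wide; open, the fingers measure 117 mm over their backs; the gripper's body (75 mm by 190 mm) begins 51 mm behind the grasp point.
Start: joints at [1.014, 0.333, 0.04, 1.465, -0.013, 1.343, -0.059], TCP at [287.261, -583.056, 404.746] pointing down, gripper open.
Joint ranges: [-2.58, 2.58], [-0.38, 2.09], [-1.3, 1.39], [0.25, 2.4], [-1.5, 4.64], [0.08, 2.09], [-2.65, 2.65]. Speed limits (rad/s): [2.22, 2.22, 2.79, 2.79, 3.14, 3.14, 3.14].

INTERFACE

Orientations are given as a rotation vector (axis times angle).
In Python, from plant import manip, fingers, solver, sensors, viewer, ticket gives the robot as it stands. Calls block until the motion is done:
- manip.movep(position, orientation): joint-space move of the TCP to a pose.
- manip.move_straight(position, max_speed=150, orientation=None): straight line of the TCP; orientation=None keeps the orientation; max_speed is the mean speed in mm/s.
- manip.movej(angles): joint-space move.
- fingers.grip(opening, strength=None): finger opening in mm; strength is the grip in N (None keeps the last); returns when the fingers have stopped.
- manip.wait(seconds).
- solver.ik(position, orientation): joint angles nearest the present ones, or None.
- sensors.state(): the state.
- viewer.read_camera(name): name is "scene" or "top"; returns a dict with "image" (384x512x3 uint8, red, green, blue), "z_map" (384x512 float32, mm along the optical axis (not along the pixel's ray), 0 where there is no reading), "mtx" (3x3 intrinsics, pixels), "rvec" (rotation vector, rad) and "tvec" (3), from world to camera coordinates, as OpenCV has them. Camera axes: x right, y down, z forward; pixel columns grow to the right and rows downward; lengths in mm; the calibration is good to about 2 mm. A picture is of the moment at which its call begins.
A pose or a line that the arm cannot do raises manip.Unreachable and nothing moves.
- ticket.sign_off(): hands the job in, once; it reports no verdict.
The state is a dict: "time": time; "q": joint angles; "qvel": joint speeds; "joint_torque": joint torques, N m; "tool_pos": TCP position; "orientation": TCP orientation; "wrist_force": force on the tool from outside, world axes, zero at the start; "wrist_torque": the same for the moment, N m; "width": finger opening in mm.
Only numpy, scipy, OpenCV 4.12 (cv2) and the standard library are available. Lean on these libraries where they do the work, as an engineer would, in place of code of your own. Each camera call takes 0.05 s, during which the arm holds its last target. There are 200 camera calls.

## Working session

There is one attempt and no reset: what is moved stays moved. The work goes in short steps, each a Python script; the robot and the scene stay as the last script left them, time stands still between calls to the robot, and variables do not carry over. Pictures are saved under pics/ and viewed, about 8 in all and at most 12, crops included, and the job is handed in when it is done.

```bash
mkdir -p pics; ls
cat > h.py <<'E'
import numpy as np, cv2
from plant import manip, fingers, solver, sensors, viewer, ticket
def cam(n,f=None):
    d=viewer.read_camera(n)
    if f: cv2.imwrite('pics/'+f,cv2.cvtColor(d['image'],cv2.COLOR_RGB2BGR))
    return d
def ray(d,uv,z):
    R=cv2.Rodrigues(np.array(d['rvec'],float))[0];t=np.array(d['tvec'],float).ravel()
    uv=np.atleast_2d(uv).astype(float)
    r=(np.linalg.inv(d['mtx'])@np.c_[uv,np.ones(len(uv))].T).T@R
    c=-R.T@t
    return c+r*((z-c[2])/r[:,2])[:,None]
def cloud(d):
    R=cv2.Rodrigues(np.array(d['rvec'],float))[0];t=np.array(d['tvec'],float).ravel()
    v,u=np.mgrid[:384,:512]; Z=d['z_map']
    p=np.stack([u*Z,v*Z,Z],-1)@np.linalg.inv(d['mtx']).T
    return (p-t)@R
E
python3 - <<'E'
from h import *
import pickle
s=sensors.state();print(s)
D={n:cam(n) for n in('top','scene')}
pickle.dump(D,open('d0.pkl','wb'))
cv2.imwrite('pics/both.png',cv2.cvtColor(np.vstack([D['top']['image']]),cv2.COLOR_RGB2BGR))
cv2.imwrite('pics/s.png',cv2.cvtColor(D['scene']['image'],cv2.COLOR_RGB2BGR))
for d in D.values(): 
    R=cv2.Rodrigues(d['rvec'])[0];print(-R.T@np.ravel(d['tvec']),d['mtx'][0,0],R[2])
E
```

```text
pics
{'time': 0.0, 'q': array([ 1.01382077,  0.33389425,  0.03986478,  1.46623522, -0.01340629,
        1.3432785 , -0.05848133]), 'qvel': array([-0.00058482,  0.00046624, -0.00080271,  0.0003883 , -0.00185497,
       -0.00012828, -0.00128186]), 'joint_torque': array([ 1.08560816e-03, -6.56362724e+01,  1.33565526e+00, -4.03792763e+01,
       -5.98326162e-02,  4.50449868e-02,  9.70231349e-05]), 'tool_pos': array([ 287.19552799, -582.92920674,  403.88731986]), 'orientation': array([-3.05820900e+00, -7.12486926e-01,  6.97791065e-04]), 'wrist_force': array([ 0.19660717,  0.7360504 , -0.63437768]), 'wrist_torque': array([-0.03588007, -0.02913716,  0.00494384]), 'width': 87.29783189108855}
[521.87011864 -47.13314762 899.66498025] 444.11500193563353 [ 0.06230081  0.02824597 -0.99765764]
[745.11325068 295.12785725 596.07326376] 355.73537212217445 [-0.29149852 -0.51894292 -0.80357132]
```

View pics/both.png

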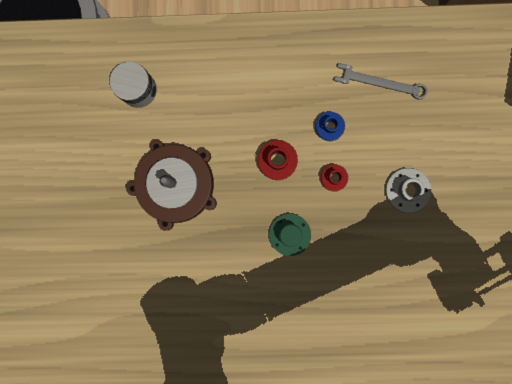

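View pics/s.png

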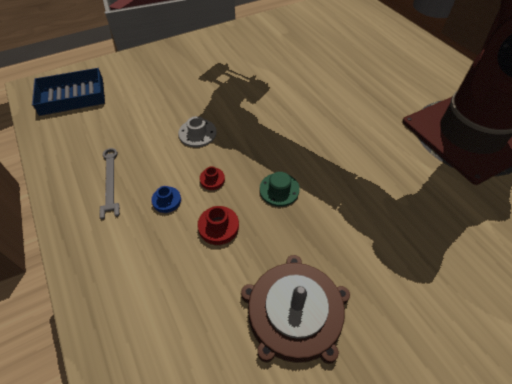

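The top view shows the cover and shaft at (172,183), the hub at (409,190) and the green cap at (290,234). Pulley lookalikes are the large red at (277,160), the small red at (334,178) and the blue at (330,126). There is also a can at (131,82) and a wrench. I choose the larger red one, (277,160). Next I measure and make the close crop.

Run:
```python
from h import *
import pickle
D=pickle.load(open('d0.pkl','rb'))
def fit(p):
    A=np.c_[p,np.ones(len(p))];s=np.linalg.lstsq(A,(p**2).sum(1),rcond=None)[0]
    return s[0]/2,s[1]/2,np.sqrt(s[2]+s[0]**2/4+s[1]**2/4)
seeds={'hub':((409,190),8,36,90),'pul':((277,160),18,46,80),'small':((334,178),10,30,50),'cap':((290,234),8,37,84),'pad':((176,185),36,36,100),'can':((131,82),60,60,60)}
C={n:cloud(d) for n,d in D.items()}
for k,(uv,zf,zt,dia) in seeds.items():
    c0=ray(D['top'],uv,zt)[0]
    for n in C:
        P=C[n];r=np.hypot(P[...,0]-c0[0],P[...,1]-c0[1])
        ok=(D[n]['z_map']>0)&(r<dia*.5+14)
        bench=np.median(P[ok&(P[...,2]<5)][:,2]) if k!='pad' else 0
        print(k,n,'zmax',np.round(np.percentile(P[ok][:,2],[1,50,90,99,100]),1),'benchz',round(float(bench),1),end=' ')
        for z,nm in((zf,'fl'),(zt,'top')):
            m=(ok&(abs(P[...,2]-z)<4)).astype(np.uint8)
            cs=cv2.findContours(m,cv2.RETR_EXTERNAL,cv2.CHAIN_APPROX_NONE)[0]
            if not cs: continue
            cc=max(cs,key=cv2.contourArea)[:,0]
            if len(cc)<6: continue
            w=ray(D[n],cc,z)[:,:2]
            (x,y),rr=cv2.minEnclosingCircle(w.astype(np.float32))
            print(nm,len(cc),np.round(fit(w),1),'enc',np.round((x,y,rr),1),end=' ')
        print()
P=C['top'];Z=P[...,2]
for n in C:
    P=C[n];c=ray(D['top'],(172,183),36)[0]
    m=(np.hypot(P[...,0]-c[0],P[...,1]-c[1])<50)
    for a,b in((45,80),(80,92),(92,100)):
        q=P[m&(P[...,2]>a)&(P[...,2]<b)];print('shaft',n,a,len(q),q.mean(0).round(1) if len(q) else '', (q.min(0).round(1),q.max(0).round(1)) if len(q) else '')
t=D['top']['image'];
cv2.imwrite('pics/crop.png',cv2.cvtColor(np.hstack([cv2.resize(t[100:260,250:450],None,fx=2.5,fy=2.5,interpolation=2),cv2.resize(t[133:233,122:222],(300,400)) [:, :300]]),cv2.COLOR_RGB2BGR))
```

```text
hub top zmax [-2.9  6.  22.9 37.5 40.3] benchz 0.2 fl 127 [ 567.1 -313.4   44. ] enc [ 567.2 -313.1   45.1] top 65 [ 567.2 -313.4   20.9] enc [ 567.  -313.4   22.1] 
hub scene zmax [-3.1  6.2 30.7 35.5 36.9] benchz -1.0 fl 114 [ 570.9 -310.3   37.9] enc [ 571.1 -311.1   45.5] top 47 [ 570.8 -311.5   21. ] enc [ 571.5 -311.4   22.8] 
pul top zmax [-3.3  5.1 23.4 47.7 49.3] benchz 0.2 fl 110 [634.  -54.9  38.9] enc [634.  -54.9  39.8] top 59 [633.8 -54.8  19.8] enc [634.  -55.   20.7] 
pul scene zmax [-3.1 15.6 39.9 45.8 47.1] benchz -0.9 fl 155 [637.  -54.   34.4] enc [637.2 -54.   40. ] top 58 [637.  -53.7  20.1] enc [637.8 -53.3  21.6] 
small top zmax [-3.1  2.2 15.2 32.7 34.9] benchz 0.2 fl 77 [ 595.8 -167.5   25.9] enc [ 595.9 -167.8   27. ] top 40 [ 595.8 -167.5   13.1] enc [ 595.5 -167.7   14.2] 
small scene zmax [-3.3  8.  25.1 30.8 32.5] benchz -0.9 fl 83 [ 598.4 -167.7   23.2] enc [ 598.1 -168.    27.4] top 34 [ 598.6 -166.6   13.8] enc [ 597.9 -166.5   15.2] 
cap top zmax [-2.9  6.7 36.6 39.2 41.1] benchz 0.3 fl 116 [484.  -75.7  40.9] enc [483.5 -75.6  42.1] top 65 [484.2 -75.5  21.6] enc [484.3 -75.4  22.5] 
cap scene zmax [-3.1  6.2 35.5 37.3 38.2] benchz -0.9 fl 137 [487.7 -74.6  36.3] enc [487.2 -74.2  42.9] top 57 [487.8 -74.3  21. ] enc [488.5 -73.9  22.8] 
pad top zmax [23.4 35.1 38.3 93.5 98.5] benchz 0.0 fl 143 [592.  155.   49.1] enc [591.9 154.9  50.1] top 143 [592.  155.   49.1] enc [591.9 154.9  50.1] 
pad scene zmax [23.  34.2 36.4 93.1 96.1] benchz 0.0 fl 176 [594.8 155.4  49. ] enc [594.8 155.4  50. ] top 176 [594.8 155.4  49. ] enc [594.8 155.4  50. ] 
can top zmax [-2.3 63.8 66.5 68.1 69.3] benchz 0.1 fl 137 [786.7 226.   33.3] enc [781.5 220.4  36.4] top 137 [786.7 226.   33.3] enc [781.5 220.4  36.4]
  return _methods._mean(a, axis=axis, dtype=dtype,
  ret = ret.dtype.type(ret / rcount)
Traceback (most recent call last):
IndexError: index -1 is out of bounds for axis 0 with size 0
```

Run:
```python
from h import *
import pickle
D=pickle.load(open('d0.pkl','rb'))
c=np.array([593.4,155.2])
for n in D:
    P=cloud(D[n])
    m=(np.hypot(P[...,0]-c[0],P[...,1]-c[1])<40)&(D[n]['z_map']>0)
    for a,b in((42,62),(62,82),(85,92),(92,102)):
        q=P[m&(P[...,2]>a)&(P[...,2]<b)];print('shaft',n,a,len(q),*( (q.mean(0).round(1),q.min(0).round(1),q.max(0).round(1)) if len(q) else ''))
t=D['top']['image'];s=D['scene']['image']
cv2.imwrite('pics/crop.png',cv2.cvtColor(np.hstack([cv2.resize(t[110:210,250:350],(400,400),interpolation=2),cv2.resize(s[255:355,250:350],(400,400),interpolation=2)]),cv2.COLOR_RGB2BGR))
# ik checks
def rv(yaw):
    return cv2.Rodrigues(cv2.Rodrigues(np.array([0,0,yaw]))[0]@np.diag([1.,-1,-1]))[0].ravel()
for nm,(x,y),zs in(('hub',(569,-312.3),(186,300)),('pul',(635.4,-54.4),(196,300)),('seat',c,(222,320))):
  for yaw in np.arange(-90,91,30):
    print(nm,yaw,[None if (q:=solver.ik([x,y,z],rv(np.radians(yaw)))) is None else np.round(q,2).tolist() for z in zs])
```

```text
shaft top 42 28 [589.6 147.9  52.3] [581.6 144.5  42. ] [601.7 157.6  61.8]
shaft top 62 28 [589.6 146.9  72.8] [581.1 144.2  62.9] [601.2 153.8  81.9]
shaft top 85 48 [591.2 152.8  88.1] [581.7 145.   85.1] [602.1 165.8  92. ]
shaft top 92 48 [591.6 154.7  95.1] [584.8 148.9  92.1] [599.6 162.1  98.5]
shaft scene 42 66 [600.5 160.2  52.6] [587.5 146.9  42.4] [605.3 165.6  62. ]
shaft scene 62 67 [600.1 160.7  72.6] [589.  145.8  62. ] [604.9 165.8  81.9]
shaft scene 85 73 [597.1 157.   88.2] [584.4 145.6  85.1] [604.6 164.7  91.6]
shaft scene 92 58 [594.9 155.4  94.4] [588.7 149.9  92. ] [601.1 161.6  96.1]
hub -90 [[0.32, 0.52, 0.14, 1.68, -0.09, 0.94, -2.64], [-0.38, 0.72, 1.21, 1.63, -0.69, 1.29, -2.18]]
hub -60 [[0.39, 0.52, 0.06, 1.68, -0.04, 0.94, -2.16], [0.4, 0.4, 0.04, 1.59, -0.02, 1.15, -2.17]]
hub -30 [[0.45, 0.52, -0.02, 1.68, 0.01, 0.95, -1.67], [0.46, 0.4, -0.04, 1.59, 0.02, 1.15, -1.67]]
hub 0 [[0.5, 0.52, -0.09, 1.67, 0.06, 0.95, -1.18], [0.51, 0.4, -0.1, 1.59, 0.04, 1.15, -1.17]]
hub 30 [[0.55, 0.53, -0.15, 1.67, 0.09, 0.95, -0.68], [0.55, 0.41, -0.15, 1.58, 0.06, 1
[... 896 characters left out ...]

seat -90 [[0.48, 0.69, -1.1, 1.71, 0.67, 1.17, 2.34], [0.49, 0.55, -1.09, 1.62, 0.51, 1.28, 2.44]]
seat -60 [[-1.18, 0.77, 1.21, 1.79, -0.79, 1.16, -2.33], [-1.2, 0.6, 1.22, 1.71, -0.59, 1.26, -2.47]]
seat -30 [[0.1, 0.48, -0.54, 1.73, 0.28, 1.02, -2.63], [0.17, 0.39, -0.63, 1.64, 0.24, 1.2, -2.6]]
seat 0 [[0.21, 0.51, -0.68, 1.72, 0.37, 1.04, -2.17], [0.24, 0.41, -0.73, 1.63, 0.29, 1.21, -2.11]]
seat 30 [[0.24, 0.53, -0.73, 1.72, 0.4, 1.05, -1.67], [0.27, 0.42, -0.76, 1.63, 0.31, 1.21, -1.6]]
seat 60 [[0.26, 0.54, -0.76, 1.72, 0.42, 1.06, -1.16], [0.27, 0.42, -0.76, 1.63, 0.31, 1.21, -1.08]]
seat 90 [[0.26, 0.53, -0.75, 1.72, 0.41, 1.05, -0.63], [0.27, 0.42, -0.76, 1.63, 0.3, 1.21, -0.56]]
```

View pics/crop.png

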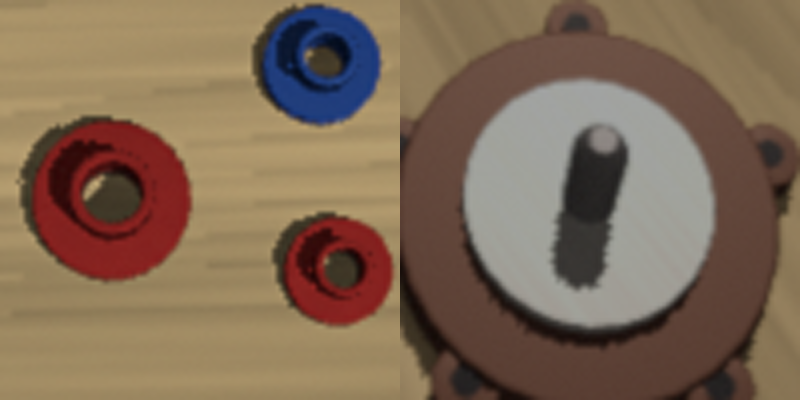

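The crop shows the large red pulley (centre about (110,200) in the crop) with an open bore, clearly larger than the small red and blue ones. The shaft stands upright at the pad's centre. Fused positions: hub (569,-312), pulley (635.4,-54.4), seat (593.4,155.2). I'll grasp the hub.

```bash
cat >> h.py <<'E'
def rv(deg):
    return cv2.Rodrigues(cv2.Rodrigues(np.array([0,0,np.radians(deg)]))[0]@np.diag([1.,-1,-1]))[0].ravel()
O=rv(60)
def rep(s=''):
    t=sensors.state();print(s,'t%.1f'%t['time'],t['tool_pos'].round(1),'F',t['wrist_force'].round(1),'w%.1f'%t['width'])
    return t
def pick(x,y,zg,lift):
    manip.movep([x,y,300],O);rep('above')
    manip.move_straight([x,y,164+zg],120);rep('at')
    fingers.grip(30,30);rep('gripped')
    manip.move_straight([x,y,164+lift],150);rep('lifted')
E
python3 - <<'E'
from h import *
pick(569,-312.3,31,150)
manip.move_straight([593.4,155.2,164+150],250);rep('over seat')
import pickle
D={n:cam(n,f'c1{n}.png') for n in('top','scene')}
pickle.dump(D,open('d1.pkl','wb'))
a=cv2.imread('pics/c1top.png')[110:260,80:280];b=cv2.imread('pics/c1scene.png')[200:350,200:400]
cv2.imwrite('pics/c1.png',np.hstack([cv2.resize(a,(400,300)),cv2.resize(b,(400,300))]))
E
```

```text
above t1.6 [ 568.  -314.4  300.5] F [-0.3 -0.8  0.4] w87.4
at t2.6 [ 569.4 -312.5  195.9] F [ 0.2  0.7 -0.4] w87.0
gripped t3.4 [ 569.1 -312.3  195. ] F [ 0.2  0.  -0.7] w43.3
lifted t4.4 [ 568.6 -312.1  312.7] F [ 0.3 -0.2 -2.7] w43.6
over seat t6.4 [593.6 153.9 313.9] F [-0.2 -0.3 -2.7] w43.3
```

View pics/c1.png

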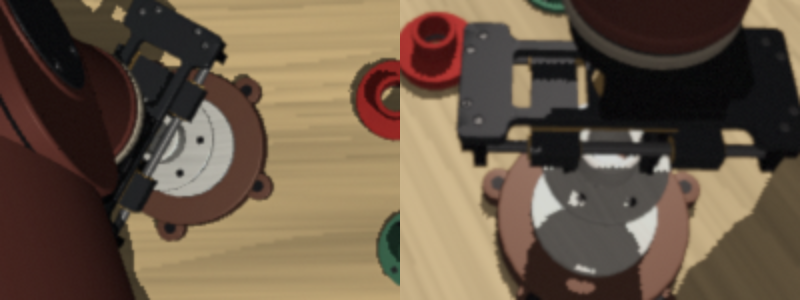

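The hub is held, w43.3, over the pad with the flange level. I'll lower it with a force guard.

```bash
cat >> h.py <<'E'
def lower(x,y,zs,zhome,step=12,lim=8):
    z=zs
    manip.wait(.3);f0=sensors.state()['wrist_force'][2]
    while z>zhome-4:
        z-=step if z-step>zhome+4 else 1.5
        manip.move_straight([x,y,z],60)
        t=sensors.state();F=t['wrist_force']
        if F[2]-f0>lim or np.hypot(F[0],F[1])>8: manip.wait(.15);break
    return rep('stop cmd %.1f'%z)
E
python3 - <<'E'
from h import *
x,y=593.4,155.2
rep();lower(x,y,314,231)
E
```

```text
t6.5 [593.6 154.1 314. ] F [ 0.7  0.1 -2. ] w43.2
stop cmd 230.0 t11.1 [593.5 155.3 231. ] F [-3.3 -1.3  7.4] w43.3
```

Run:
```python
from h import *
x,y=593.4,155.2
fingers.grip(87);rep('open')
manip.move_straight([x,y,330],150)
manip.movep([635.4,-54.4,300],O);rep()
import pickle
D={n:cam(n,f'c2{n}.png') for n in('top','scene')}
pickle.dump(D,open('d2.pkl','wb'))
c=np.array([594,155])
for n in D:
    P=cloud(D[n]);m=(np.hypot(P[...,0]-c[0],P[...,1]-c[1])<60)&(D[n]['z_map']>0)
    q=P[m];
    for z in(44,72): 
        w=q[abs(q[:,2]-z)<3];print(n,z,len(w),np.median(w[:,2]).round(1),((w.max(0)+w.min(0))/2).round(1),(w.max(0)-w.min(0)).round(1))
a=cv2.imread('pics/c2top.png')[110:260,80:280];b=cv2.imread('pics/c2scene.png')[200:350,200:400]
cv2.imwrite('pics/c2.png',np.hstack([cv2.resize(a,(400,300)),cv2.resize(b,(400,300))]))
```

```text
open t12.0 [593.4 155.2 230. ] F [-0.3  0.4 -0.4] w86.6
 t13.7 [635.3 -52.8 299.6] F [ 0.2  0.7 -0.2] w86.9
top 44 1111 44.2 [590.6 154.   44. ] [86.6 88.6  5.9]
top 72 214 72.0 [590.3 154.2  72.1] [41.8 42.6  5.8]
scene 44 1670 42.9 [592.9 153.6  44. ] [88.6 88.1  6. ]
scene 72 325 70.7 [593.  153.7  71.9] [42.6 43.7  5.8]
```

View pics/c2.png

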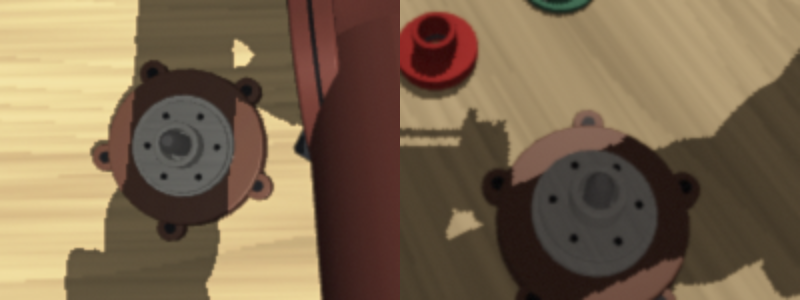

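The hub is seated flat: flange top at 43–44 mm, neck top at 71–72 mm, and the shaft stands through the bore at about (180,145) in the left half. Now the pulley.

Run:
```python
from h import *
pick(635.4,-54.4,40,165)
x,y=593.2,155
manip.move_straight([x,y,329],180);manip.wait(.3)
t=rep('over seat')
D={n:cam(n,f'c3{n}.png') for n in('top','scene')}
P=cloud(D['scene']);m=(np.hypot(P[...,0]-x,P[...,1]-y)<60)&(D['scene']['z_map']>0)
im=D['scene']['image'].astype(int);red=(im[...,0]>100)&(im[...,1]<60)&m
w=P[red];print(len(w),w.min(0).round(1) if len(w) else '',w.max(0).round(1) if len(w) else '')
a=cv2.imread('pics/c3top.png')[110:260,80:280];b=cv2.imread('pics/c3scene.png')[200:350,200:400]
cv2.imwrite('pics/c3.png',np.hstack([cv2.resize(a,(400,300)),cv2.resize(b,(400,300))]))
```

```text
above t14.1 [635.4 -53.4 300.2] F [1.  0.9 1. ] w86.9
at t15.0 [635.8 -54.4 204.9] F [ 1.  -0.9 -0.2] w87.1
gripped t15.8 [635.5 -54.4 204. ] F [ 0.3 -1.  -0.8] w41.9
lifted t16.8 [635.  -54.4 327.8] F [ 0.3  0.  -2.5] w41.5
over seat t18.5 [593.4 154.5 329. ] F [-0.2  0.4 -2.1] w41.7
186 [557.7 136.9 130.1] [628.6 188.9 243.7]
```

View pics/c3.png

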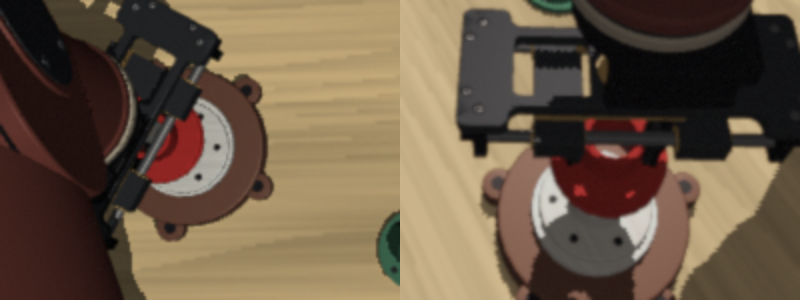

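The pulley is held upright above the hub (red disc at about (165,145) left, (610,175) right). I'll lower it.

Run:
```python
from h import *
x,y=593.2,155
t=lower(x,y,329,276)
if abs(t['tool_pos'][2]-276)<2.5:
    fingers.grip(87);rep('open')
    manip.move_straight([x,y,370],150)
    manip.movep([560,-250,350],O);manip.wait(.5);rep('clear')
    D={n:cam(n,f'c4{n}.png') for n in('top','scene')}
    for n in D:
        P=cloud(D[n]);m=(np.hypot(P[...,0]-593,P[...,1]-155)<48)&(D[n]['z_map']>0);q=P[m]
        for z in(90,118):
            w=q[abs(q[:,2]-z)<3];print(n,z,len(w),np.median(w[:,2]).round(1),((w.max(0)+w.min(0))/2).round(1),(w.max(0)-w.min(0)).round(1), np.linalg.lstsq(np.c_[w[:,:2]-w[:,:2].mean(0),np.ones(len(w))],w[:,2],rcond=None)[0].round(3))
    a=cv2.imread('pics/c4top.png')[110:260,80:280];b=cv2.imread('pics/c4scene.png')[200:350,200:400]
    cv2.imwrite('pics/c4.png',np.hstack([cv2.resize(a,(400,300)),cv2.resize(b,(400,300))]))
```

```text
stop cmd 275.0 t21.4 [593.3 155.1 276. ] F [-2.4 -0.4  5.4] w41.4
open t22.4 [593.2 155.  275. ] F [ 0.5 -0.2  0.4] w86.8
clear t25.2 [ 560.1 -249.9  350. ] F [ 0.7 -0.5  0.3] w86.7
top 90 968 90.1 [590.7 155.2  90. ] [77.8 78.8  5.9] [-1.0000e-03 -4.0000e-03  9.0111e+01]
top 118 206 117.7 [591.3 154.7 118. ] [41.3 41.5  5.9] [-9.00000e-03 -1.10000e-02  1.17896e+02]
scene 90 1406 88.8 [593.4 154.6  90. ] [79.1 78.9  5.9] [-1.0000e-03 -1.0000e-03  8.8905e+01]
scene 118 302 116.7 [593.5 154.9 117. ] [40.7 40.7  4. ] [3.00000e-03 2.00000e-03 1.16742e+02]
```

View pics/c4.png

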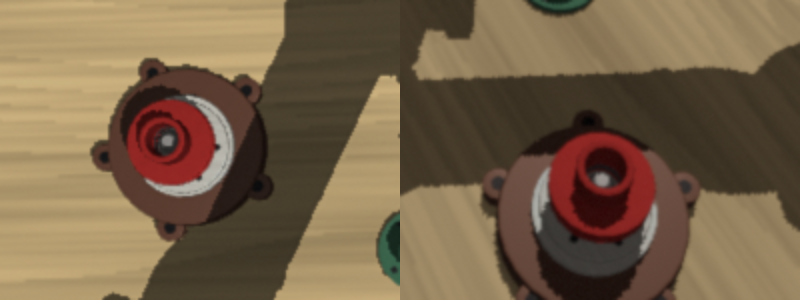

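The pulley sits level on the hub: rim top at about 90 mm, neck top at about 118 mm, tilt under 0.3°. The shaft tip shows in its bore at (167,140) left and (602,180) right. Handing in.

```bash
python3 -c "
from h import *
ticket.sign_off();rep()"
```

```text
the job is handed in; nothing more can be done
the job is handed in; nothing more can be done
```

The hub is on the shaft, flange down on the pad. The larger red pulley sits on top of it, rim end down. I handed the job in at about 25 s on the robot's clock. I did not touch the green cap, the small red pulley or the blue one.

- **Heights:** the last camera readings put the hub's flange top at 43–44 mm and its neck top at 71–72 mm. The pulley's rim top is at 89–90 mm and its neck top at 117–118 mm. These match fully seated parts to within about 1.5 mm.
- **Level:** the pulley's rim shows under 0.3° of tilt, and the shaft tip is visible in its bore. The gripper was clear of everything at hand-in.
- **Force:** forces read during the moves stayed under about 8 N.
- **Disagreement:** the two cameras differ by 2–3 mm in x, about what the stated calibration allows, so I averaged them. The hub sits about 1.5 mm off the pad's centre, within the 4 mm bore clearance.

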